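# Load the reagent bottle and lock it in its holder

### The job

Stand the small white bottle with the red cap, from the front of the worktop, upright in the empty square bay of the bottle holder and let go of it; then lock it in by sliding the orange lock knob all the way home to its end stop, so that the steel bolt closes the front of the bay. Partway along, the knob must be shifted across, towards the back of the holder, through a gate hidden under the rubber seal: feel for it, its place differs each time, and shallow false notches on either side of it catch the knob if you keep pressing it across while sliding. Leave the blue-capped bottle at the front where it is and do not tip either bottle over.

Things in the scene. Friction and masses are not known exactly. Their poses are not given: they have to be found in the camera images.
- red_bottle: Loose white reagent bottle with red screw cap, 44 mm diameter, 88 mm tall; the straight body reaches to about 70 mm, the narrower cap is above. Origin at the centre of its underside, z up. Stands on the worktop at the start, gently pinched round its body.
- blue_bottle: Loose white reagent bottle with blue screw cap, 48 mm diameter, 98 mm tall, a bystander; origin at the centre of its underside. The two bottles' places may be swapped.
- holder: Fixed bottle holder, white base plate 106 (x) by 250 (y) by 8 mm. Origin: centre of its underside; +x to its back, away from the robot (yaw up to 0.25 either way), +y to the robot's left. Right part: grey lock housing, y -120 to 20, x -52 to 20, top z = 40 mm, red mark beside the knob's open place, green beside home. Left part: the bay; a 10 mm steel bolt (x -33, z 28) closes its front.
- bay (a point): Centre of the bay's floor, 8 mm above the worktop, at (14, 70, 8) mm in the holder's frame. The bay is a square 62 x 62 mm inside, low walls to 24 mm above the worktop at left, right and back, and a lip of 13 mm at the front.
- knob_grip (a point): Middle of the orange lock knob, a block 24 x 24 mm with rounded edges, faces parallel to the holder's x and y, spanning 13 mm above to 19 mm below this point (worktop height of the point 69 mm). It moves with the knob.
- lock_slide (a joint): How far the knob has slid along the holder's +y (m): 0 open, 0.075 home at the end stop. Friction about 2 N, stays where it is left. With the knob in its front lane it runs into a dead end at about 0.064; only in the back lane does it reach 0.075.
- lock_knob (a joint): Knob's shift across, along holder +x (m): 0 front lane (start), 0.016 back lane. Friction 1.5 N. A hidden wall parts the lanes; the knob crosses only with lock_slide within 3 mm of a gap's middle, anywhere from 0.016 to 0.052. Elsewhere it stops after 1 mm or, in blind notches (13 mm apart), 4.5 mm, where it cannot slide on until drawn back to 0. Press across with a few N at successive places.
Mind the look-alikes: they are no part of the job. What is shaped like the red_bottle but green or purple is not meant.

How it is judged:
By the outcome, as a careful person would: the job done as asked, in the order asked, and still so for the second after the job is handed in, with the robot touching nothing.
It also fails if it takes over 61 s, if anything falls off the work surface, if the arm or the gripper's body presses on something with over 40 N, if the wrist force passes 120 N, or if a joint passes its speed limit or range.

### The arm

A 6-joint arm with a two-finger parallel gripper is mounted at the origin on a cart in front of the work surface, level with it; the furniture and walls round the work are solid. World frame = base frame: x ahead of the robot, y to its left, z up, the work surface at z = 0. Lengths are in m, angles in rad, forces in N, time in s.
With the tool pointing down it reaches from about 0.375 to 0.9 m from the base axis. Payload 3.1 kg.
Tool frame: the origin (TCP) lies between the finger pads; the fingertips stand 8 mm ahead of it and the grasp point (between the pads) lies 11 mm behind it; z points along the fingers, y is the line along which they close (so a half turn about z gives the same grasp; the last joint's range is limited). The gripper opens to 87 mm and grips with 3 to 60 N. Pads are 19 mm wide; open, the fingers measure 117 mm over their backs; the gripper's body (75 mm by 190 mm) begins 51 mm behind the grasp point.
Start: joints at [-1.464, 0.527, 1.433, -0, 1.181, -0.178], TCP at [0.176, -0.6, 0.231] pointing down, gripper open.
Joint ranges: [-3.08, 3.08], [-0.75, 2.2], [0.22, 2.44], [-1.43, 4.57], [0, 2.65], [-2.85, 2.85]. Speed limits (rad/s): [2.79, 2.79, 3.14, 3.14, 3.14, 3.14].

### API

Orientations are given as a unit quaternion [x, y, z, w].
In Python, from plant import arm, fingers, solver, vision gives the robot as it stands. The module is installed in compiled form; this text tells all that it offers. Calls block until the motion is done:
- arm.movep(position, orientation): joint-space move of the TCP to a pose.
- arm.movel(position, rotation=None, vel=0.15): straight line of the TCP; rotation=None keeps the orientation; vel is the mean speed in m/s.
- arm.set_joints(angles): joint-space move.
- fingers.gripper_to(opening, grasp_force=None): finger opening in m; grasp_force is the grip in N (None keeps the last); returns when the fingers have stopped.
- arm.wait(seconds).
- solver.solve_ik(position, orientation): joint angles nearest the present ones, or None.
- arm.sense(): the state.
- vision.get_image(name): name is "scene" or "top" or "wrist"; returns a dict with "image" (420x560x3 uint8, blue, green, red), "K" (3x3 intrinsics, pixels), "position" and "orientation" of the camera in the world. Camera axes: x right, y up, looking along -z (the intrinsics and any distortion apply to the point x, -y, -z); pixel columns grow to the right and rows downward; lengths in m; the calibration is good to about 2 mm. A picture is of the moment at which its call begins. There is no depth.
A pose or a line that the arm cannot do raises arm.MotionError and nothing moves.
- arm.finish_job(): hands the job in; it is judged then, once.
The state is a dict: "clock": time; "q": joint angles; "joint_velocities": joint speeds; "tau": joint torques, N m; "tool_pos": TCP position; "tool_rot": TCP orientation; "contact_force": force on the tool from outside, world axes, zero at the start; "wrist_torque": the same for the moment, N m; "gripper_width": finger opening in m; "grasp_force": force on a finger pad.
Only numpy, scipy, OpenCV 4.12 (cv2) and the standard library are available. Lean on these libraries where they do the work, as an engineer would, in place of code of your own. Each camera call takes 0.05 s, during which the arm holds its last target. There are 200 camera calls.

## Working session

There is one attempt and no reset: what is moved stays moved. The work goes in short steps, each a Python script; the robot and the scene stay as the last script left them, time stands still between calls to the robot, and variables do not carry over. Pictures are saved under pics/ and viewed, at most 10 in all, crops included, and the job is handed in when it is done.

```bash
mkdir -p pics
cat > h.py <<'E'
import numpy as np, cv2
from scipy.spatial.transform import Rotation as R
from plant import arm, fingers, solver, vision
def ray(im,u,v):
    K=np.array(im["K"]); d=np.array([(u-K[0,2])/K[0,0],-(v-K[1,2])/K[1,1],-1.])
    return np.array(im["position"]),R.from_quat(im["orientation"]).apply(d)
def onz(im,u,v,z):
    p,d=ray(im,u,v); return p+d*(z-p[2])/d[2]
def down(yaw): # tool z down, tool y axis at angle yaw from world y
    return (R.from_euler('z',yaw)*R.from_quat(Q0)).as_quat()
def blobs(img,lo,hi,amin=30):
    hsv=cv2.cvtColor(img,cv2.COLOR_BGR2HSV)
    m=cv2.inRange(hsv,np.array(lo),np.array(hi))
    n,l,s,c=cv2.connectedComponentsWithStats(m)
    return [(int(s[i,4]),c[i].round(1).tolist(),s[i,:4].tolist()) for i in range(1,n) if s[i,4]>=amin],l
E
python3 - <<'E'
from h import *
s=arm.sense();print(s)
for n in("scene","top"):
    im=vision.get_image(n);cv2.imwrite(f"pics/{n}0.png",im["image"]);print(n,im["K"],im["position"],im["orientation"],[k for k in im])
E
```

```text
{'clock': 0.0, 'q': array([-1.46348989e+00,  5.28482312e-01,  1.43387641e+00, -3.66243835e-05,
        1.18137572e+00, -1.78482184e-01]), 'joint_velocities': array([ 0.00030275, -0.00109447,  0.00049293, -0.00068158,  0.00013475,
        0.00018688]), 'tau': array([-1.45348831e-04, -4.40045142e+01, -1.76594335e+01,  6.33193413e-02,
        5.81333600e-02, -1.59052288e-04]), 'tool_pos': array([ 0.1761494 , -0.59893488,  0.22956992]), 'tool_rot': array([ 9.89806408e-01,  1.42415338e-01,  2.11798424e-05, -1.07081883e-03]), 'contact_force': array([-0.38666344,  0.32102558,  0.18958805]), 'wrist_torque': array([-0.0642089 , -0.0342367 , -0.00154958]), 'grasp_force': 0.0, 'gripper_width': 0.08689601838701166}
scene [[392.79300486   0.         287.54275538]
 [  0.         392.79300486 212.81570923]
 [  0.           0.           1.        ]] [0.0623807  0.42471225 0.64652555] [-0.13414683  0.39017045  0.86628758 -0.28163358] ['image', 'K', 'position', 'orientation']
top [[399.97580434   0.         277.40097925]
 [  0.         399.97580434 211.1741337 ]
 [  0.           0.           1.        ]] [ 0.34648614 -0.09721345  1.0909085 ] [-0.03606619  0.03987801  0.71161635 -0.70050778] ['image', 'K', 'position', 'orientation']
```

View pics/scene0.png

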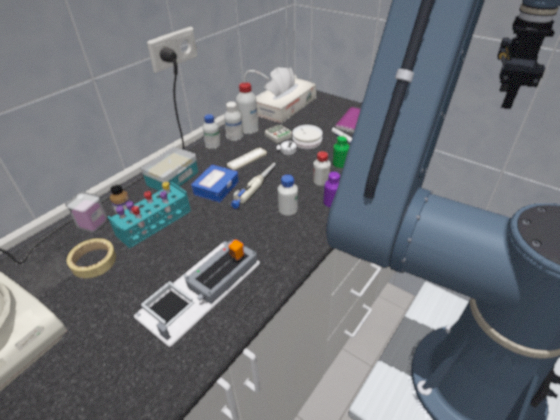

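View pics/top0.png

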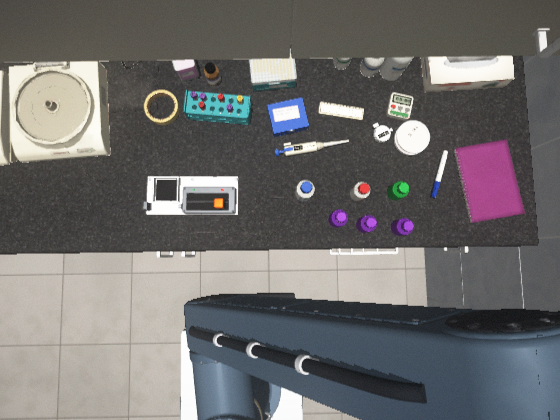

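The top view shows the red-capped bottle at (362,189), blue at (305,188), green at (400,188) and three purple ones at (339,217), (368,223) and (404,226). The holder is at about (192,196), with the orange knob at (218,203) and the bay at (167,190). Next I'll locate these in world coordinates.

Run:
```python
from h import *
T=vision.get_image("top");S=vision.get_image("scene")
def tri(a,b):
    (p,d),(q,e)=ray(T,*a),ray(S,*b); t=np.linalg.lstsq(np.c_[d,-e],q-p,rcond=None)[0]
    return (p+d*t[0]+q+e*t[1])/2, np.linalg.norm(p+d*t[0]-q-e*t[1])
for nm,lo,hi in(("red",(0,150,90),(6,255,255)),("red2",(172,130,80),(180,255,255)),("org",(7,180,150),(18,255,255)),("blue",(105,130,80),(125,255,255)),("purp",(130,100,60),(150,255,255)),("green",(50,120,60),(80,255,255))):
    for n,im in(("T",T),("S",S)):
        for a,c,b in blobs(im["image"],lo,hi,12)[0]: print(nm,n,a,c,b,[onz(im,*c,z)[:2].round(4).tolist() for z in (.008,.08,.088)])
g=cv2.cvtColor(T["image"],cv2.COLOR_BGR2HSV)
m=((g[...,2]>150)&(g[...,1]<60)).astype(np.uint8)*255
r=np.zeros_like(m); r[165:230,135:250]=m[165:230,135:250]
c=max(cv2.findContours(r,0,2)[0],key=cv2.contourArea)
pts=np.array([onz(T,u,v,.008)[:2] for u,v in c[:,0].astype(float)],np.float32)
print("rect",cv2.minAreaRect(pts), cv2.minAreaRect(c))
# full
big=lambda im,u,v,w,h,s:cv2.resize(im["image"][v:v+h,u:u+w],None,fx=s,fy=s,interpolation=cv2.INTER_CUBIC)
a=big(T,135,165,115,65,6);b=big(S,130,230,135,110,5)
cv2.imwrite("pics/a.png",np.vstack([cv2.copyMakeBorder(a,0,0,0,0,0),])) 
cv2.imwrite("pics/b.png",b)
```

```text
red T 23 [220.1, 96.6] [218, 94, 5, 6] [[0.7893, 0.0517], [0.7599, 0.0418], [0.7566, 0.0407]]
red T 22 [201.0, 104.1] [199, 102, 5, 6] [[0.7683, 0.1052], [0.7402, 0.0918], [0.7371, 0.0903]]
red T 80 [363.6, 188.1] [359, 184, 10, 10] [[0.5232, -0.3414], [0.5115, -0.3252], [0.5102, -0.3234]]
red S 32 [243.9, 87.4] [240, 84, 10, 8] [[1.0764, -0.6533], [0.962, -0.5318], [0.9493, -0.5183]]
red S 41 [322.0, 155.9] [318, 153, 9, 8] [[0.5682, -0.4204], [0.5112, -0.3251], [0.5048, -0.3145]]
red2 S 33 [245.5, 87.0] [240, 83, 11, 9] [[1.0737, -0.6597], [0.9596, -0.5374], [0.947, -0.5239]]
red2 S 23 [147.3, 194.4] [145, 192, 6, 6] [[0.843, -0.0018], [0.755, 0.0463], [0.7452, 0.0516]]
red2 S 16 [133.8, 209.1] [132, 207, 5, 6] [[0.8228, 0.0563], [0.737, 0.0979], [0.7275, 0.1025]]
org T 65 [217.7, 202.4] [214, 198, 9, 10] [[0.4898, 0.0585], [0.4803, 0.0481], [0.4793, 0.047]]
org S 120 [235.9, 246.0] [229, 240, 14, 14] [[0.5277, 0.0024], [0.4752, 0.05], [0.4694, 0.0553]]
blue T 721 [288.6, 116.9] [267, 97, 42, 39] [[0.7277, -0.1395], [0.7024, -0.1367], [0.6996, -0.1364]]
blue T 28 [277.8, 151.9] [27
[... 1409 characters left out ...]
[0.4668, -0.305], [0.4212, -0.2227], [0.4162, -0.2136]]
purp S 14 [163.2, 194.9] [161, 193, 5, 5] [[0.8071, -0.0248], [0.7232, 0.0259], [0.7138, 0.0315]]
purp S 20 [129.6, 204.8] [126, 202, 7, 7] [[0.8455, 0.052], [0.7572, 0.094], [0.7474, 0.0987]]
purp S 21 [120.2, 210.4] [118, 208, 5, 6] [[0.8465, 0.0794], [0.7581, 0.1183], [0.7483, 0.1227]]
green T 304 [398.1, 190.2] [387, 181, 22, 19] [[0.516, -0.4359], [0.5047, -0.4134], [0.5034, -0.4109]]
green S 367 [340.1, 151.6] [333, 136, 16, 32] [[0.5367, -0.4712], [0.4832, -0.3702], [0.4772, -0.3589]]
rect ((0.5116205215454102, 0.13316988945007324), (0.25594958662986755, 0.10495033115148544), 89.1360092163086) ((190.0, 195.0), (38.0, 94.0), 90.0)
```

View pics/a.png

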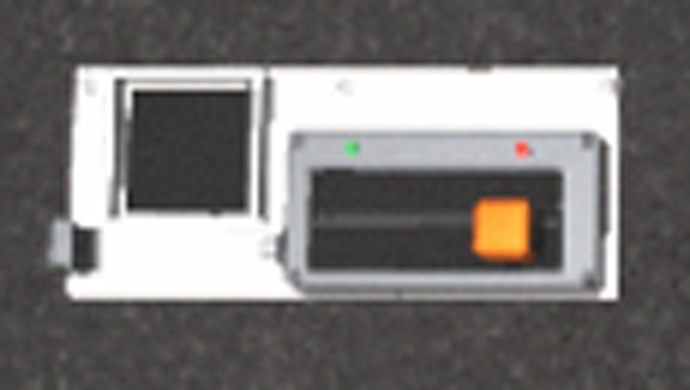

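The top crop shows the plate corners at about TL (77,67), TR (618,67), BR (618,298) and BL (68,298). The knob's top face is at (501,228), with green at (352,148) and red at (522,148). I'll work out the holder pose from this crop and the scene crop.

View pics/b.png

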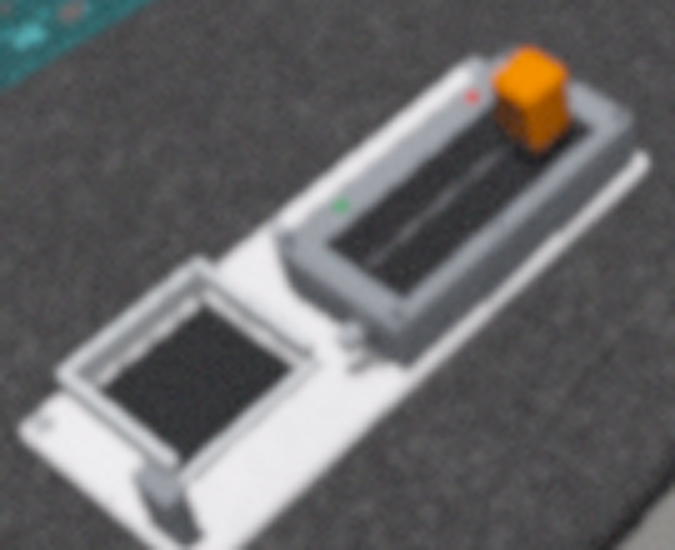

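Run:
```python
from h import *
T=vision.get_image("top")
U=lambda x,y,s=6,u=135,v=165:((x+.5)/s-.5+u,(y+.5)/s-.5+v)
for n,x,y,z in(("TL",77,67,.008),("TR",618,67,.008),("BR",618,298,.008),("BL",68,298,.008),("knob",501,228,.082),("green",352,148,.04),("red",522,148,.04),("bayTL",118,80,.024),("bayTR",267,80,.024),("bayBL",118,214,.024),("bayBR",260,214,.024),("dTL",134,90,.008),("dTR",250,90,.008),("dBR",250,213,.008),("dBL",126,213,.008)):
    print(n,onz(T,*U(x,y),z)[:2].round(4))
g=cv2.cvtColor(T["image"],cv2.COLOR_BGR2GRAY).astype(float)
def edge(us,v0,v1,vert):
    P=[]
    for u in us:
        l=g[v0:v1,u] if vert else g[u,v0:v1]
        d=np.abs(np.diff(l)); k=d.argmax(); w=d[max(k-1,0):k+2]; s=v0+.5+(np.arange(max(k-1,0),max(k-1,0)+len(w))*w).sum()/w.sum()
        P.append(onz(T,*((u,s) if vert else (s,u)),.008)[:2])
    P=np.array(P); c=np.median(P,0); d=cv2.fitLine(P.astype(np.float32),cv2.DIST_HUBER,0,.001,.001)[:2,0]
    return c.round(4),d.round(4)
print("back",edge(range(152,234),170,181,1));print("front",edge(range(150,182),209,220,1));print("right",edge(list(range(179,187))+list(range(207,212)),232,244,0));print("left",edge(range(179,200),142,153,0))
```

```text
TL [0.5666 0.2513]
TR [0.5628 0.0039]
BR [0.4565 0.0044]
BL [0.4604 0.2533]
knob [0.4796 0.0468]
green [0.5218 0.1187]
red [0.5207 0.0435]
bayTL [0.5571 0.2276]
bayTR [0.5561 0.1605]
bayBL [0.4962 0.2265]
bayBR [0.4952 0.163 ]
dTL [0.5555 0.225 ]
dTR [0.5547 0.1721]
dBR [0.498  0.1714]
dBL [0.4988 0.2277]
back (array([0.5635, 0.1276]), array([ 0.0065, -1.    ], dtype=float32))
front (array([0.4593, 0.2002]), array([0.0162, 0.9999], dtype=float32))
right (array([0.5371, 0.0046]), array([ 1.    , -0.0074], dtype=float32))
left (array([0.5298, 0.2532]), array([ 0.9997, -0.0262], dtype=float32))
```

The scene crop agrees with the top view: holder yaw is about -0.01, the bay is at about (0.526, 0.198) and the knob at about (0.479, 0.047). Next I'll pick the bottle, closing diagonally between its neighbours.

```bash
cat >> h.py <<'E'
Q0=[1,0,0,0]
def st(tag=""):
    s=arm.sense(); print(tag,round(s["clock"],2),s["tool_pos"].round(4),"F",s["contact_force"].round(1),"w",round(s["gripper_width"],4),"g",round(s["grasp_force"],1)); return s
E
python3 - <<'E'
from h import *
q=down(np.radians(135)); x,y=.511,-.324
arm.movep([x,y,.16],q); st("above")
arm.movel([x,y,.044],vel=.12); st("down")
fingers.gripper_to(.03,12); s=st("grip")
arm.movel([x,y,.16],vel=.15); st("up")
im=vision.get_image("scene"); cv2.imwrite("pics/c.png",im["image"][100:330,100:450])
E
```

```text
above 1.87 [ 0.5109 -0.3249  0.1602] F [ 0.4 -0.5 -0.2] w 0.0873 g 0.0
down 2.98 [ 0.5115 -0.3245  0.0447] F [ 0.2 -0.1 -0.1] w 0.0866 g 0.0
grip 3.79 [ 0.511 -0.324  0.044] F [-0.5 -0.3 -0.2] w 0.0429 g 12.0
up 4.72 [ 0.5104 -0.3235  0.1592] F [-0.1  0.9 -0.6] w 0.043 g 12.0
```

View pics/c.png

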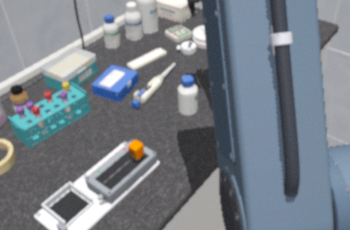

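The arm hides the held bottle in this view, but the 43 mm finger opening and 12 N grip confirm the grasp. The blue bottle hasn't moved. Next I'll place the bottle in the bay.

Run:
```python
from h import *
q=down(np.pi/2-.01); x,y=.526,.198
arm.movel([.511,-.324,.2],vel=.2)
arm.movep([x,y,.2],q); st("above")
arm.movel([x,y,.07],vel=.12)
for z in np.arange(.058,.0495,-.002):
    arm.movel([x,y,z],vel=.03); s=st()
    if s["contact_force"][2]>3: break
fingers.gripper_to(.062); st("open")
arm.movel([x,y,.2],vel=.2); st("up")
im=vision.get_image("top"); g=im["image"]; cv2.imwrite("pics/d.png",cv2.resize(g[150:240,130:260],None,fx=5,fy=5,interpolation=2))
im=vision.get_image("scene"); cv2.imwrite("pics/e.png",im["image"])
```

```text
above 7.01 [0.5263 0.1973 0.1998] F [ 0.5  1.1 -0.6] w 0.043 g 12.0
 8.79 [0.5259 0.198  0.0578] F [ 0.5 -0.4 -1.7] w 0.0427 g 12.0
 9.04 [0.5259 0.198  0.0559] F [-0.1 -0.5 -1.3] w 0.0429 g 12.0
 9.29 [0.5259 0.198  0.0539] F [-0.   0.2  0.5] w 0.0427 g 12.0
 9.54 [0.5261 0.198  0.052 ] F [ 0.6  0.7 -0.3] w 0.0428 g 12.0
 9.79 [0.5265 0.198  0.0511] F [-0.6 -0.6  7.3] w 0.0428 g 12.0
open 10.46 [0.526  0.198  0.0499] F [ 0.1 -0.1 -0.3] w 0.0616 g 0.0
up 11.36 [0.5251 0.1978 0.1991] F [-0.1  0.6 -0.1] w 0.0623 g 0.0
```

View pics/e.png

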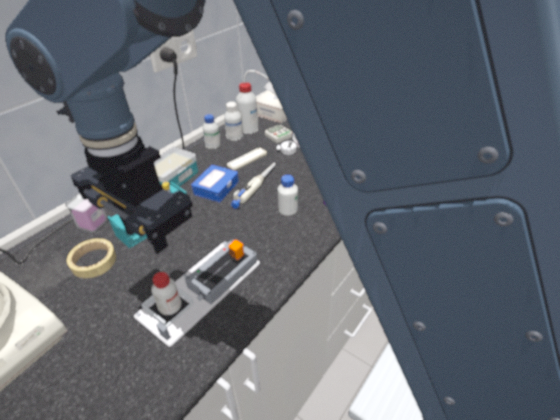

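The bottle stands upright in the bay, with its cap at (162,281) in the scene view. Next I'll grip the knob across x and test how it feels.

Run:
```python
from h import *
q=down(np.pi/2-.01); x,y=.4795,.0468
fingers.gripper_to(.055)
arm.movep([x,y,.13],q)
arm.movel([x,y,.061],vel=.12); st("down")
fingers.gripper_to(.01,25); st("grip")
for dx in(-.001,-.002,-.003):
    arm.movel([x+dx,y,.061],vel=.03); st(dx)
for dx in(0,.001,.002):
    arm.movel([x+dx,y,.061],vel=.03); st(dx)
arm.movel([x,y,.061],vel=.03)
for dy in (.002,.006): arm.movel([x+dy*.01,y+dy,.061],vel=.03); st(dy)
```

```text
down 13.38 [0.4802 0.0473 0.0614] F [-0.9 -0.3 -0.6] w 0.0549 g 0.0
grip 14.02 [0.4806 0.0467 0.0613] F [3.  0.7 1.6] w 0.0239 g 25.0
-0.001 14.27 [0.4805 0.0466 0.0613] F [ 5.1  1.2 -0.3] w 0.0238 g 25.0
-0.002 14.52 [0.4804 0.0466 0.0613] F [ 6.2  1.7 -1.2] w 0.0239 g 25.0
-0.003 14.77 [0.4803 0.0465 0.0613] F [ 8.1  2.9 -3. ] w 0.0237 g 25.0
0 15.02 [0.4805 0.0466 0.0613] F [ 4.7 -0.5  2.6] w 0.0241 g 25.0
0.001 15.27 [0.4806 0.0466 0.0612] F [ 2.7 -1.1  4.5] w 0.0242 g 25.0
0.002 15.52 [0.4807 0.0467 0.0612] F [ 1.9 -2.5  7.5] w 0.0236 g 25.0
0.002 16.02 [0.4805 0.0487 0.0612] F [ 5.7 -0.4  4.2] w 0.0237 g 25.0
0.006 16.3 [0.4806 0.0528 0.0612] F [ 4.1 -0.7  3.5] w 0.0236 g 25.0
```

The knob grips well, and the arm yields at about 2 N/mm. The front lane lies at x ≈ 0.4806. Next I'll scan for the gate, drawing the knob back before each slide.

```bash
cat > scan.py <<'E'
from h import *
q=down(np.pi/2-.01); x,y=.4806,.0467
for s in np.arange(.017,.055,.004):
    arm.movel([x-.001,y+s,.062],vel=.05)
    a=arm.sense()["tool_pos"]
    arm.movel([x+.007,y+s,.062],vel=.03)
    S=arm.sense(); b=S["tool_pos"]; d=b[0]-a[0]
    print(round(s,3),"act s",round(a[1]-y,4),round(b[1]-y,4),"x0",round(a[0],4),"dx",round(d*1000,1),S["contact_force"].round(1),round(S["clock"],1),round(S["gripper_width"],4))
    if d>.0055: print("GATE"); break
    arm.movel([x-.001,y+s,.062],vel=.04)
    if S["clock"]>45: break
E
python3 scan.py
```

```text
0.017 act s 0.0174 0.0173 x0 0.4808 dx 4.5 [-1.2 -0.2 -1.9] 17.1 0.0237
0.021 act s 0.021 0.0211 x0 0.4809 dx 4.9 [ -1.7  -2.9 -11.7] 18.1 0.0239
0.025 act s 0.025 0.0251 x0 0.481 dx 1.8 [ -4.7  -3.3 -15. ] 19.1 0.0239
0.029 act s 0.0292 0.0297 x0 0.481 dx 3.8 [ -4.7   1.1 -18.7] 20.1 0.0239
0.033 act s 0.0329 0.0328 x0 0.4812 dx 7.6 [  0.2  -0.2 -26.1] 21.1 0.024
GATE
```

The gate is at slide ≈ 0.033. The vertical pull on the wrist has been creeping up, so I'll lower z slightly, cross over and slide home.

Run:
```python
from h import *
x,y=.4812,.0467
arm.movel([x+.009,y+.033,.060],vel=.03); S=st()
arm.movel([x+.0175,y+.033,.060],vel=.03); S=st()
print("dx",S["tool_pos"][0]-x)
if S["tool_pos"][0]-x>.0145:
  for s in (.045,.06,.07):
    arm.movel([x+.0165+.01*(s-.033),y+s,.060],vel=.05); S=st(s)
    if abs(S["tool_pos"][1]-y-s)>.003: break
```

```text
21.41 [0.4935 0.0794 0.0615] F [ 0.9 -0.8 -8. ] w 0.024 g 25.0
 21.84 [0.4975 0.0796 0.0613] F [-6.1 -1.7  6.3] w 0.0239 g 25.0
dx 0.016303624791373983
0.045 22.23 [0.4977 0.0923 0.0613] F [-4.6  1.1  7.5] w 0.0236 g 25.0
0.06 22.68 [0.4979 0.1074 0.0613] F [-3.7  1.5  7.1] w 0.0238 g 25.0
0.07 23.03 [0.4981 0.1174 0.0613] F [-3.6  0.5  7.4] w 0.0241 g 25.0
```

Run:
```python
from h import *
x,y=.4980,.0467
for s in (.074,.077,.080,.082):
    arm.movel([x,y+s,.061],vel=.04); S=st(s)
    if S["contact_force"][1]<-9: break
arm.movel([x,S["tool_pos"][1]-.0002,.061],vel=.04);st("relax")
fingers.gripper_to(.05); S=st("open")
arm.movel([x,S["tool_pos"][1],.2],vel=.15)
arm.movel([.42,-.1,.25],vel=.3); st("up")
im=vision.get_image("top"); g=im["image"]
for n,lo,hi in(("org",(7,180,150),(18,255,255)),("red",(0,150,90),(6,255,255)),("blue",(105,130,80),(125,255,255))):
    print(n,[(a,c) for a,c,b in blobs(g,lo,hi,15)[0] if c[1]>170])
o=[c for a,c,b in blobs(g,(7,180,150),(18,255,255),15)[0]][0]; print(onz(im,*o,.082))
im2=vision.get_image("scene")
A=cv2.resize(g[150:240,130:330],(800,360),interpolation=2);cv2.imwrite("pics/f.png",A)
cv2.imwrite("pics/g.png",cv2.resize(im2["image"][220:350,110:310],(800,520),interpolation=2))
```

```text
0.074 23.28 [0.4981 0.1196 0.0614] F [-2.5 -7.7  1. ] w 0.0235 g 25.0
0.077 23.53 [0.4981 0.12   0.0614] F [ -3.2 -18.6   3.2] w 0.0241 g 25.0
relax 23.78 [0.4981 0.1194 0.0614] F [-3.9 -5.3  2.7] w 0.0237 g 25.0
open 24.54 [0.498  0.1198 0.061 ] F [ 1.   0.1 -0.1] w 0.0498 g 0.0
up 26.56 [ 0.4197 -0.0993  0.2494] F [ 0.1  0.6 -0. ] w 0.0502 g 0.0
org [(74, [190.0, 196.4])]
red [(78, [158.2, 185.0])]
blue [(79, [435.2, 188.6]), (25, [307.6, 184.0])]
[0.49652396 0.11824874 0.082     ]
```

View pics/f.png

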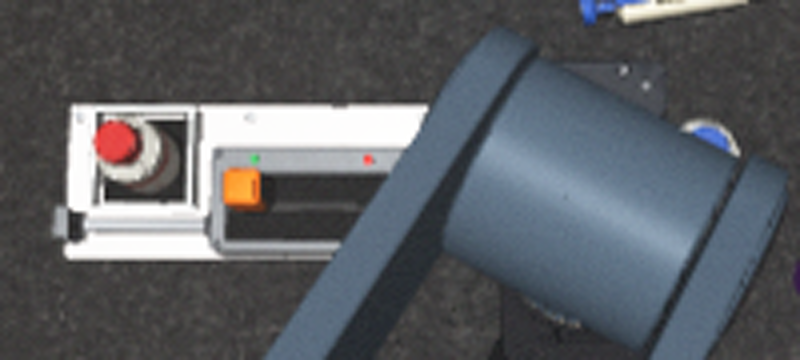

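View pics/g.png

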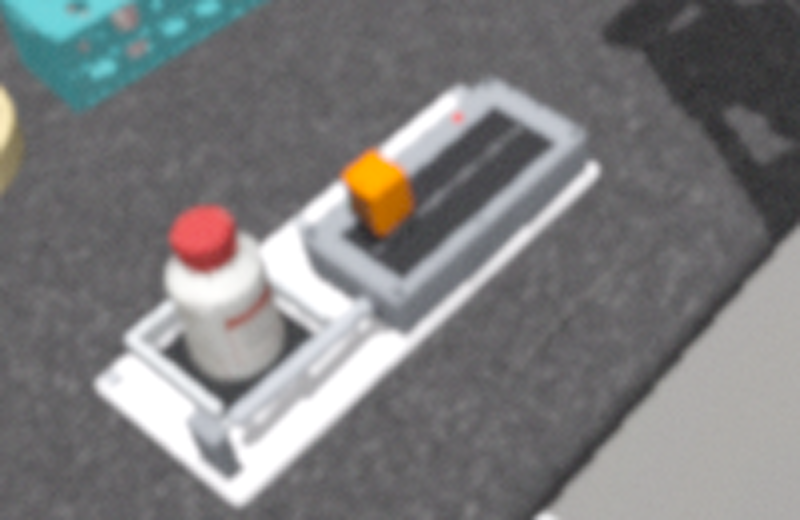

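Both views show the bottle upright behind the closed bolt, and the knob by the green mark. The measured travel is 73 mm, short of the nominal 75, so I'll press the knob home with closed fingers to make sure.

Run:
```python
from h import *
q=down(np.pi/2-.01); x=.498
fingers.gripper_to(0.0,10)
arm.movep([x,.080,.13],q)
arm.movel([x,.080,.061],vel=.12); st("down")
for y in np.arange(.090,.125,.0025):
    arm.movel([x,y,.061],vel=.04); S=st(round(y,4))
    if S["contact_force"][1]<-14: break
arm.movel([x,.085,.061],vel=.08)
arm.movel([x,.085,.16],vel=.2)
arm.movel([.42,-.1,.25],vel=.3); st("up")
im=vision.get_image("top"); o=[c for a,c,b in blobs(im["image"],(7,180,150),(18,255,255),15)[0]][0]; print(o,onz(im,*o,.082))
```

```text
down 29.36 [0.4986 0.0794 0.0616] F [ 0.9  0.1 -0.7] w 0.0009 g 0.0
0.09 29.76 [0.4981 0.0905 0.0614] F [0.2 0.4 0.2] w 0.0001 g 0.0
0.0925 30.01 [0.498  0.0927 0.061 ] F [-0.5 -0.1  0.4] w 0.0004 g 0.0
0.095 30.26 [0.4979 0.0951 0.0609] F [-0.8  0.5 -0.4] w 0.0007 g 0.0
0.0975 30.51 [0.4981 0.0972 0.061 ] F [ 0.4 -4.   0.1] w 0.0006 g 1.4
0.1 30.76 [0.4981 0.0976 0.0611] F [ -0.7 -12.7   0.7] w 0.0003 g 6.2
0.1025 31.01 [0.4982 0.0981 0.0612] F [ -1.2 -22.2   1.8] w 0.0006 g 10.8
up 32.9 [ 0.4194 -0.0992  0.2489] F [ 0.  -0.   0.2] w 0.0007 g 0.0
[190.0, 196.4] [0.49652396 0.11824874 0.082     ]
```

The knob didn't move under a 22 N push. It lines up with the green mark, and at the start it sat about 2–3 mm past the red mark, which explains the shorter travel. It is home, so I'll hand in.

```bash
python3 -c "
from plant import arm
print(arm.finish_job())"
```

```text
the job is handed in; nothing more can be done
None
```

The red-capped bottle stands upright in the bay with the bolt closed across its front and the lock knob at its end stop; the job was handed in at about 33 s of the 61 s allowed, the blue bottle was left untouched, and no verdict was shown.

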